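# Set up the reagent rack and clear the empties

### The job

Set up the reagent rack for the next photometer run: of the three look-alike brown bottles on the worktop only one is still full, which you can tell by its weight when you lift it; stand that one, the dark vial and the small dropper bottle each in the rack holder whose bore fits it. Stand the two empty brown bottles in the white tray, one in each bay. Everything ends upright, right down on its floor and let go; it is glass, so set it down rather than drop it, and knock nothing of it over.

Things in the scene. Friction and masses are not known exactly. Their poses are not given: they have to be found in the camera images.
- bottle_1: one of three identical-looking brown bottles with blue caps, 98 mm tall: body 47 mm across up to 82 mm, then the cap, 32 mm. One is full, about 0.26 kg; two are empty, about 0.09 kg (all within 10 %). Starts upright on the worktop in the middle, at least 85 mm (centres) from its neighbours (those on the photometer at the left do not count). Origin: centre of the underside, z up; yaw means nothing.
- bottle_2: one of three identical-looking brown bottles with blue caps, 98 mm tall: body 47 mm across up to 82 mm, then the cap, 32 mm. One is full, about 0.26 kg; two are empty, about 0.09 kg (all within 10 %). Starts upright on the worktop in the middle, at least 85 mm (centres) from its neighbours (those on the photometer at the left do not count). Origin: centre of the underside, z up; yaw means nothing.
- bottle_3: one of three identical-looking brown bottles with blue caps, 98 mm tall: body 47 mm across up to 82 mm, then the cap, 32 mm. One is full, about 0.26 kg; two are empty, about 0.09 kg (all within 10 %). Starts upright on the worktop in the middle, at least 85 mm (centres) from its neighbours (those on the photometer at the left do not count). Origin: centre of the underside, z up; yaw means nothing.
- dark_vial: dark vial with a white cap, 73 mm tall, 0.05 kg: round body 33 mm across up to 57 mm, cap 24 mm across above it. Origin: centre of the underside, z up; yaw has no meaning. Starts upright on the worktop in the middle.
- dropper_bottle: small pinkish dropper bottle with a white cap, 66 mm tall, 0.03 kg: round body 25 mm across up to 52 mm, cap 18 mm across above it. Origin: centre of the underside, z up; yaw has no meaning. Starts upright on the worktop in the middle.
- holder_wide: fixed grey holder for the full brown bottle: square foot 74 x 76 x 4 mm, round cup 34 mm high, 73 mm outside at the top, bore 54 mm, flared to 66 mm over the top 14 mm. Origin on the bore's axis under the foot, 6 mm above the worktop; z up; the inner floor is 5 mm above it. One of three in a row, in any order, 80 mm apart along their y, on a low metal rack left or right of the middle.
- holder_medium: fixed grey holder for the dark vial: square foot 74 x 76 x 4 mm, round cup 28 mm high, 59 mm outside at the top, bore 40 mm, flared to 52 mm over the top 14 mm. Origin on the bore's axis under the foot, 6 mm above the worktop; z up; the inner floor is 5 mm above it. One of three in a row, in any order, 80 mm apart along their y, on a low metal rack left or right of the middle.
- holder_narrow: fixed grey holder for the dropper bottle: square foot 74 x 76 x 4 mm, round cup 28 mm high, 51 mm outside at the top, bore 32 mm, flared to 44 mm over the top 14 mm. Origin on the bore's axis under the foot, 6 mm above the worktop; z up; the inner floor is 5 mm above it. One of three in a row, in any order, 80 mm apart along their y, on a low metal rack left or right of the middle.
- empties_tray: fixed white plastic tray for empties, 92 mm (x) by 176 mm (y), rim 35 mm high, a loop grip at each end, inner floor 4 mm above the worktop. A divider 28 mm high makes two bays, each 84 mm (x) by 82 mm (y), centred at y = +43 and -43 mm. Origin: centre of the underside, z up. It stands on the other side of the middle from the rack.
Things that resemble listed ones, but are neither listed nor needed, are in the scene too. What is shaped like the dropper_bottle but pink is not meant.

How it is judged:
By the outcome, as a careful person would: the job done as asked, in the order asked, and still so for the second after the job is handed in, with the robot touching nothing.
It also fails if it takes over 102 s, if anything falls off the work surface, if the arm or the gripper's body presses on something with over 40 N, if the wrist force passes 120 N, or if a joint passes its speed limit or range.

### The arm

A 6-joint arm with a two-finger parallel gripper is mounted at the origin on a cart in front of the work surface, level with it; the furniture and walls round the work are solid. World frame = base frame: x ahead of the robot, y to its left, z up, the work surface at z = 0. Lengths are in mm, angles in rad, forces in N, time in s.
With the tool pointing down it reaches from about 350 to 775 mm from the base axis. Payload 5.5 kg.
Tool frame: the origin (TCP) lies at the very end of the fingers, on their centre line; the grasp point (between the pads) lies 19 mm behind it (manip.hold_point_z is the distance from the TCP to the grasp point, in mm); z points along the fingers, y is the direction in which the jaws open and shut (so a half turn about z gives the same grasp; the last joint's range is limited). The gripper opens to 85 mm and grips with 20 to 120 N. Pads are 22 mm wide; open, the fingers measure 114 mm over their backs; the gripper's body (76 mm by 85 mm) begins 54 mm behind the grasp point. The pads swing forward as they close: fully open they stand 13 mm farther back than shut.
Start: joints at [1.015, 0.313, 0.046, 1.304, 0, 1.431], TCP at [232.284, 526.038, 231.323] pointing down, gripper open.
Joint ranges: [-2.76, 2.76], [-0.86, 1.69], [-1.03, 1.26], [-2.2, 2.34], [-1.47, 1.5], [-3.14, 3.14]. Speed limits (rad/s): [2.57, 2.57, 3.14, 3.14, 3.14, 3.14].

### API

Orientations are given as a 3x3 rotation matrix whose columns are the frame's x, y, z axes.
In Python, from station import manip gives the robot as it stands. The module is installed in compiled form; this text tells all that it offers.
- The arm moves only by the shell command python3 -m jog 'ROWS' [FORCE]. ROWS is JSON, a list of rows, each a list of 7 numbers: the shift along the tool's x, y, z in m, then the turn, a rotation vector about the tool's x, y, z in rad, then the opening, from 0 (shut) to 1 (fully open). A call has 1 to 8 rows; each row shifts and turns the commanded pose from where the row before left it, along the tool's axes as they then stand; what a row does not reach is not made up. A row lasts 1/10 s, in which the tool goes at most 50 mm and 8.59 degrees, less where a joint would pass 70% of its speed; a pose out of reach is approached as far as the arm can. A call is refused whole if a number of a shift passes 0.05 or a number of a turn 0.15, either way. A call with a gripper value outside its range is refused whole. The fingers move at their own pace and stop on an object; FORCE is the grip in N (left out, the last holds). Time passes only in rows, so rows that do not move let the fingers close. It gives the time, the measured TCP pose, the force and the opening at its end, in the units of the state.
- manip.get_obs(): the state, without advancing time (a new reading comes with each control period).
- manip.capture(name): name is "scene" or "top"; returns a dict with "img" (480x640x3 uint8, red, green, blue), "intrinsics" (3x3 intrinsics, pixels), "eye" and "rotation" of the camera in the world. Camera axes: x right, y up, looking along -z (the intrinsics and any distortion apply to the point x, -y, -z); pixel columns grow to the right and rows downward; lengths in mm; the calibration is good to about 2 mm. A picture is of the moment at which its call begins. There is no depth.
- manip.job_done(): hands the job in, once; it reports no verdict.
The state is a dict: "t": time; "joint_positions": joint angles; "qvel": joint speeds; "joint_torque": joint torques, N m; "tcp_pos": TCP position; "ee_rot": TCP orientation; "contact_force": force on the tool from outside, world axes, zero at the start; "moment": the same for the moment, N m; "width": finger opening in mm.
Only numpy, scipy, OpenCV 4.12 (cv2) and the standard library are available. Lean on these libraries where they do the work, as an engineer would, in place of code of your own. Each camera call takes 0.05 s, during which the arm holds its last target.

## Working session

There is one attempt and no reset: what is moved stays moved. The work goes in short steps, Python scripts to look and compute and a shell command to move; the robot and the scene stay as the last step left them, time stands still between calls to the robot, and variables do not carry over. Pictures are saved under pics/ and viewed, and the job is handed in when it is done.

```bash
mkdir -p pics; python3 - <<'E'
from station import manip
import cv2
print(manip.get_obs(), manip.hold_point_z)
for n in("scene","top"):
    c=manip.capture(n); cv2.imwrite(f"pics/{n}0.png",c["img"][:,:,::-1]); print(n,c["intrinsics"],c["eye"],c["rotation"],[k for k in c])
E
```

```text
{'t': 0.0, 'joint_positions': array([1.01540428e+00, 3.13975136e-01, 4.49674957e-02, 1.30361436e+00,
       3.53392685e-05, 1.43119851e+00]), 'qvel': array([-4.20160123e-04, -1.31353558e-03, -2.65541475e-05,  2.00527431e-03,
       -3.29502775e-05, -4.32095290e-04]), 'joint_torque': array([-2.45742493e-03, -4.80623746e+01,  2.98537391e+01,  1.93462917e-02,
       -6.34700655e-05, -6.15293843e-07]), 'tcp_pos': array([231.9722939 , 525.56116001, 230.41856361]), 'ee_rot': array([[-9.14795651e-01,  4.03915748e-01, -9.92661375e-04],
       [ 4.03916864e-01,  9.14794413e-01, -1.53262852e-03],
       [ 2.89028284e-04, -1.80299458e-03, -9.99998333e-01]]), 'contact_force': array([ 1.39430661, -0.46683754, -0.19443769]), 'moment': array([0.0294776 , 0.06828392, 0.02667882]), 'width': 85.17415929845043} 18.700000000000003
scene [[464.72192877   0.         317.17372816]
 [  0.         464.72192877 244.22175467]
 [  0.           0.           1.        ]] [-201.11782398 -394.34096997  506.45715088] [[ 0.42964251  0.43600385 -0.79076416]
 [-0.90277232  0.18777316 -0.38696689]
 [-0.02023477  0.88013742  0.47428754]] ['img', 'intrinsics', 'eye', 'rotation']
top [[575.88055351   0.         320.11506979]
 [  0.         575.88055351 234.68311815]
 [  0.           0.           1.        ]] [ 312.32112607   11.94595028 1394.4726021 ] [[ 1.61835153e-02  9.84526019e-01 -1.74489574e-01]
 [-9.99861693e-01  1.66039637e-02  9.49955237e-04]
 [ 3.83247420e-03  1.74450067e-01  9.84658563e-01]] ['img', 'intrinsics', 'eye', 'rotation']
```

View pics/scene0.png

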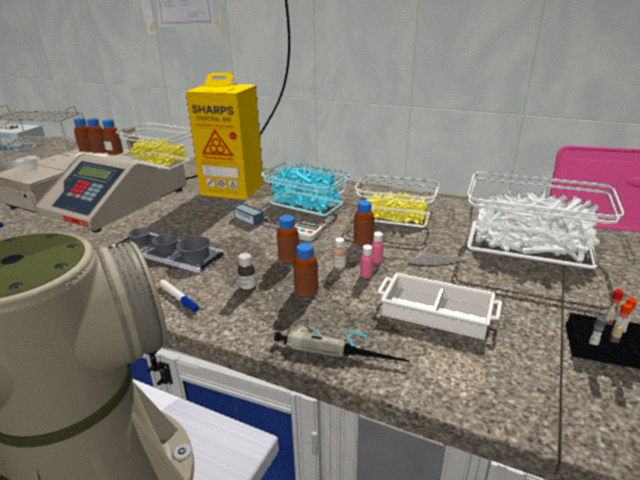

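View pics/top0.png

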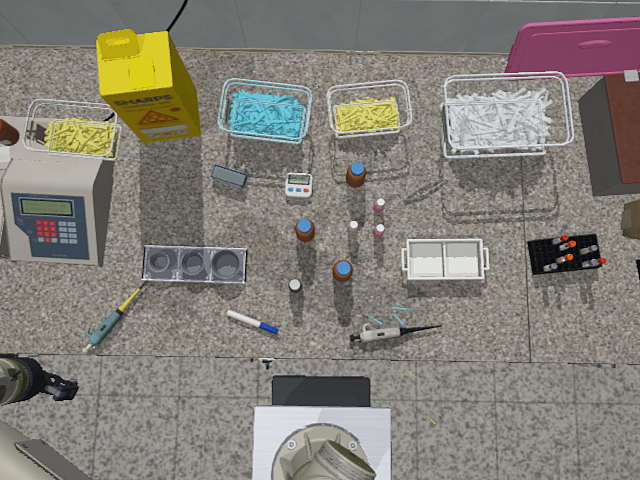

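```bash
cat > h.py <<'E'
import numpy as np,cv2
from station import manip
def ray(c,u,v):
    K=c["intrinsics"];d=np.array([(u-K[0,2])/K[0,0],-(v-K[1,2])/K[1,1],-1.]);return c["rotation"]@d
def at(c,u,v,z):
    d=ray(c,u,v);e=c["eye"];return e+d*(z-e[2])/d[2]
def proj(c,p):
    q=c["rotation"].T@(np.asarray(p,float)-c["eye"]);K=c["intrinsics"]
    return K[0,0]*q[0]/-q[2]+K[0,2],K[1,1]*-q[1]/-q[2]+K[1,2]
def circ(c,img,x,y,z,r,col,s=1,o=(0,0)):
    a=np.linspace(0,2*np.pi,60)
    pts=[((np.array(proj(c,[x+r*np.cos(t),y+r*np.sin(t),z]))-o)*s+s/2-.5) for t in a]
    cv2.polylines(img,[np.int32(pts)],True,col,1,cv2.LINE_AA)
def crop(c,x0,y0,x1,y1,s):
    return cv2.resize(c["img"][y0:y1,x0:x1,::-1],None,fx=s,fy=s,interpolation=cv2.INTER_CUBIC)
E
python3 - <<'E'
from h import *
import pickle
t=manip.capture("top");s=manip.capture("scene");pickle.dump((t,s),open("c0.pkl","wb"))
a=crop(t,270,150,410,300,4);cv2.imwrite("pics/t1.png",a)
cv2.imwrite("pics/t2.png",crop(t,135,235,255,295,6))
cv2.imwrite("pics/s1.png",crop(s,220,190,400,310,4))
cv2.imwrite("pics/t3.png",crop(t,395,225,495,290,6))
E
```

```text
(no output)
```

View pics/t1.png

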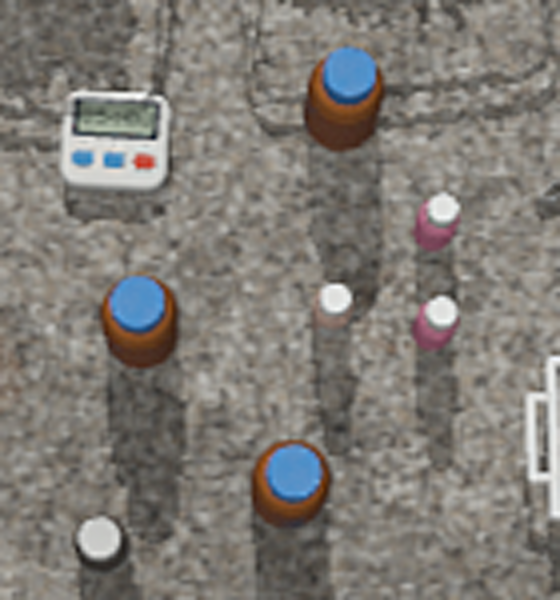

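View pics/t2.png

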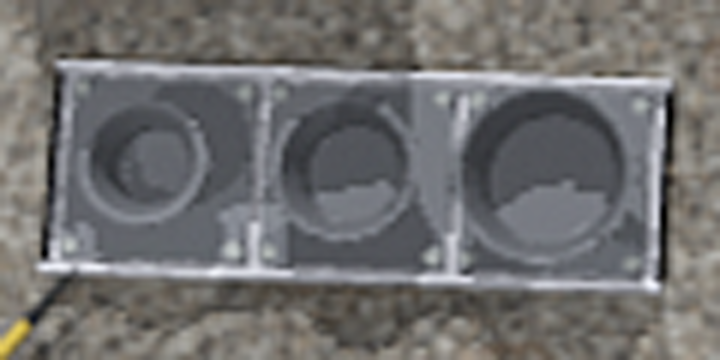

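View pics/s1.png

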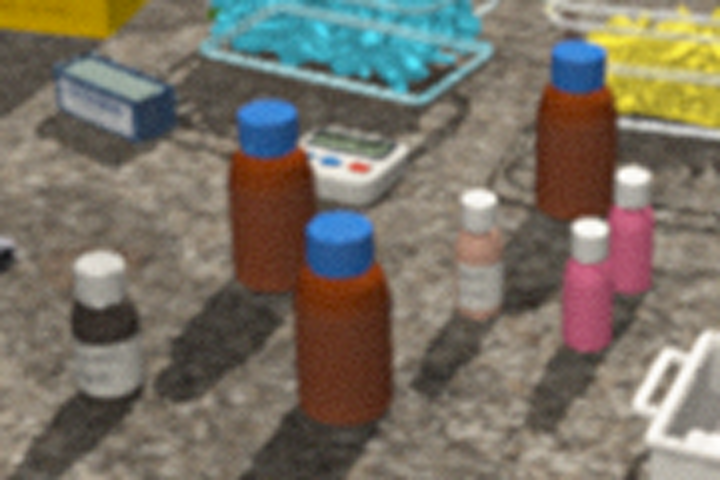

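View pics/t3.png

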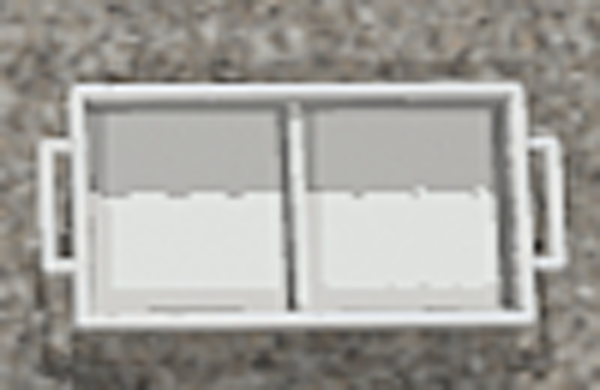

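```bash
cat > m.py <<'E'
from h import *
import pickle
t,s=pickle.load(open("c0.pkl","rb"))
T=dict(A=(350,75),B=(138,303),C=(295,473),V=(100,538),D=(336,298))
S=dict(A=(578,55),B=(268,112),C=(340,225),V=(100,264),D=(478,198))
H=dict(A=98,B=98,C=98,V=73,D=66)
for k in T:
    u=((T[k][0]-1.5)/4+270,(T[k][1]-1.5)/4+150);w=((S[k][0]-1.5)/4+220,(S[k][1]-1.5)/4+190)
    p=at(t,*u,H[k]);q=at(s,*w,H[k])
    d1=ray(t,*u);d2=ray(s,*w)
    x=np.linalg.lstsq(np.c_[d1,-d2],s["eye"]-t["eye"],rcond=None)[0]
    print(k,p.round(1),q.round(1),"tri",(t["eye"]+d1*x[0]).round(1),(s["eye"]+d2*x[1]).round(1))
f=lambda u,v,x0,y0,z:at(t,(u-2.5)/6+x0,(v-2.5)/6+y0,z)[:2].round(1)
for n,u,v,z in [("n",148,163,34),("m",345,173,34),("w",543,177,40)]: print(n,f(u,v,135,235,z))
for u,v in [(78,90),(520,90),(532,318),(80,322)]: print("tray rim",f(u,v,395,225,35))
E
python3 m.py
```

```text
A [700.7 -73.2  98. ] [692.1 -74.7  98. ] tri [701.8 -73.4  94.3] [701.  -71.5  94. ]
B [563.1  47.7  98. ] [560.   47.4  98. ] tri [563.4  47.7  96.7] [562.6  48.9  96.6]
C [466.7 -43.2  98. ] [464.9 -42.6  98. ] tri [466.7 -43.2  97.5] [466.  -42.   97.3]
V [430.3  67.3  73. ] [426.1  66.   73. ] tri [430.5  67.4  70.6] [429.6  68.6  70.6]
D [574.3 -67.7  66. ] [570.7 -66.7  66. ] tri [574.5 -67.8  64.8] [573.3 -65.5  64.5]
n [481.6 391.9]
m [478.9 313.7]
w [477.9 234.3]
tray rim [ 544.8 -199. ]
tray rim [ 547.8 -375.7]
tray rim [ 456.6 -377.4]
tray rim [ 452.  -198.9]
```

```bash
cat > ov.py <<'E'
from h import *
import pickle
t,s=pickle.load(open("c0.pkl","rb"))
O=dict(A=(700,-73,98,16,23.5,82),B=(563,47.7,98,16,23.5,82),C=(466.5,-43,98,16,23.5,82),V=(429.5,67.3,73,12,16.5,57),D=(573.5,-67.5,66,9,12.5,52))
Hd=dict(n=(481.3,392.3,34,25.5,22),m=(479.6,313.2,34,29.5,26),w=(478,234,40,36.5,33))
G=(0,255,0);Y=(0,255,255)
for nm,c,w,k in (("t",t,(270,150,410,300),4),("s",s,(220,190,400,310),4)):
    a=crop(c,*w,k)
    for o in O.values():
        circ(c,a,o[0],o[1],o[2],o[3],G,k,w[:2]);circ(c,a,o[0],o[1],0,o[4],Y,k,w[:2])
    cv2.imwrite(f"pics/ov_{nm}.png",a)
r=[]
for nm,c,w,k in (("t",t,(135,235,255,295),6),("s",s,(110,215,230,275),6)):
    a=crop(c,*w,k)
    for o in Hd.values():
        circ(c,a,o[0],o[1],o[2]+0,o[3],G,k,w[:2]);circ(c,a,o[0],o[1],o[2],o[4],Y,k,w[:2])
    r.append(cv2.resize(a[:300] if 0 else a,(600,300)))
cv2.imwrite("pics/ov_h.png",np.vstack(r))
E
python3 ov.py
```

```text
(no output)
```

View pics/ov_t.png

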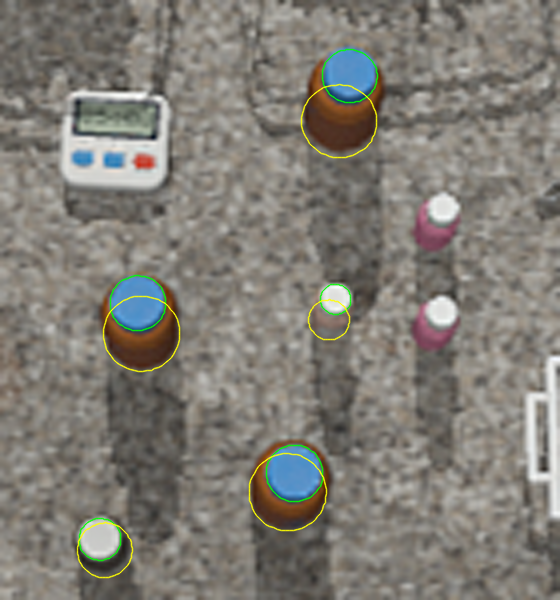

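View pics/ov_s.png

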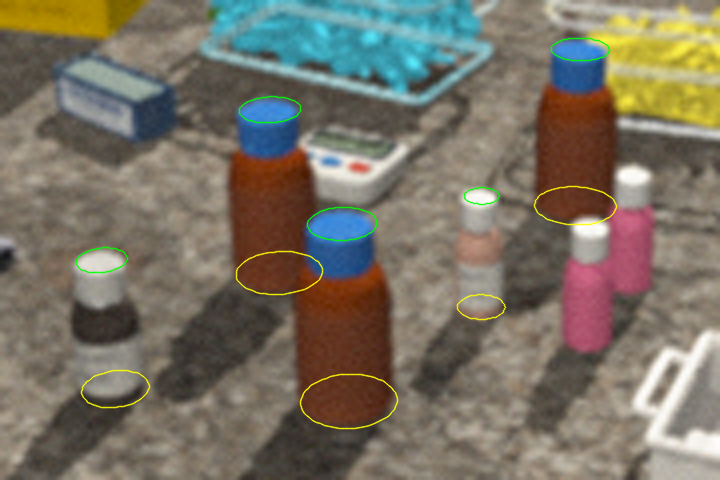

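View pics/ov_h.png

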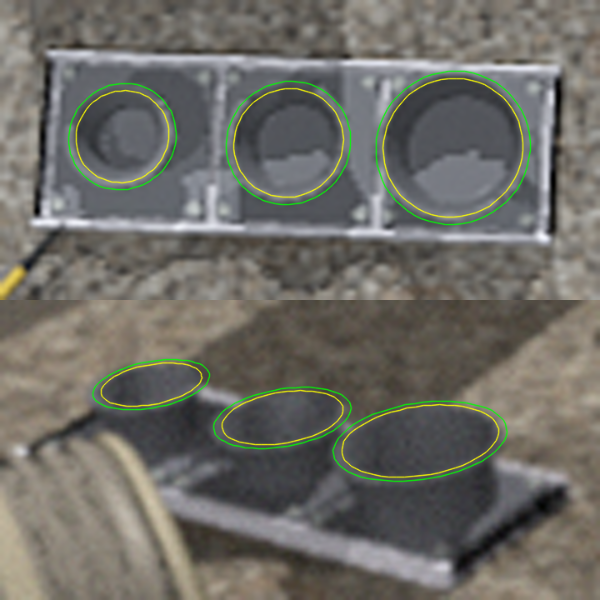

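The three identical brown bottles are at top-view px A(357,169), B(304,226) and C(343,268), and the dark vial is at (295,284). There are three dropper candidates: (354,224), and (380,202) and (380,228). The last two are solid pink, so they're decoys. The pale pinkish one with a label, at (354,224), is the one meant, and the crop confirmed it. The holders run left to right as narrow, medium and wide, and the overlays match their stated diameters. First I'll turn the jaws along world x.

```bash
python3 - <<'E'
from h import *
import pickle
t,s=pickle.load(open("c0.pkl","rb"))
for u,v,z in [(357,137,70),(357,150,0),(357,165,0),(380,202,66),(379.5,227.5,66)]: print(at(t,u,v,z).round())
E
python3 -m jog '[[0,0,0,0,0,0.145,0.8],[0,0,0,0,0,0.145,0.8],[0,0,0,0,0,0.145,0.8],[0,0,0,0,0,0.145,0.8],[0,0,0,0,0,0.145,0.8],[0,0,0,0,0,0.145,0.8],[0,0,0,0,0,0.145,0.8],[0,0,0,0,0,0.14,0.8]]' 35
```

```text
[787. -74.  70.]
[778. -79.   0.]
[739. -79.   0.]
[ 629. -130.   66.]
[ 567. -129.   66.]
t: 1.0
tcp_pos: [232.2, 525.9, 231.0]
ee_rot: [[0.006, 1.0, -0.0], [1.0, -0.006, -0.0], [-0.0, -0.0, -1.0]]
contact_force: [-0.7, -0.5, 0.4]
width: 67.9
```

```bash
python3 -m jog '[[-0.038,0.026,0,0,0,0,0.8],[-0.038,0.026,0,0,0,0,0.8],[-0.038,0.026,0,0,0,0,0.8],[-0.038,0.026,0,0,0,0,0.8],[-0.038,0.026,0,0,0,0,0.8],[-0.038,0.026,0,0,0,0,0.8],[-0.038,0.026,0,0,0,0,0.8],[-0.038,0.026,0,0,0,0,0.8]]'
```

```text
t: 1.8
tcp_pos: [441.0, 220.4, 231.4]
ee_rot: [[-0.0, 1.0, 0.0], [1.0, 0.0, 0.0], [0.0, 0.0, -1.0]]
contact_force: [0.7, 0.5, -0.4]
width: 67.9
```

```bash
python3 -m jog '[[-0.0345,0.0244,0,0,0,0,0.8],[-0.0345,0.0244,0,0,0,0,0.8],[-0.0345,0.0244,0,0,0,0,0.8],[-0.0345,0.0244,0,0,0,0,0.8],[-0.0345,0.0244,0,0,0,0,0.8],[0,0,0.04,0,0,0,0.8],[0,0,0.04,0,0,0,0.8],[0,0,0.02,0,0,0,0.8]]'
python3 - <<'E'
from h import *
t=manip.capture("top");s=manip.capture("scene")
a=crop(t,250,150,400,290,4);b=crop(s,200,120,400,320,3)
cv2.imwrite("pics/a1.png",a);cv2.imwrite("pics/b1.png",b)
o=manip.get_obs();print(o["tcp_pos"],o["contact_force"])
E
```

```text
t: 2.6
tcp_pos: [560.3, 49.0, 127.6]
ee_rot: [[0.001, 1.0, -0.005], [1.0, -0.001, 0.0], [0.0, -0.005, -1.0]]
contact_force: [-0.8, 0.1, 0.4]
width: 68.4
[559.41625723  49.42453881 127.56955013] [-0.54997845 -0.33390251  0.73105361]
```

View pics/a1.png

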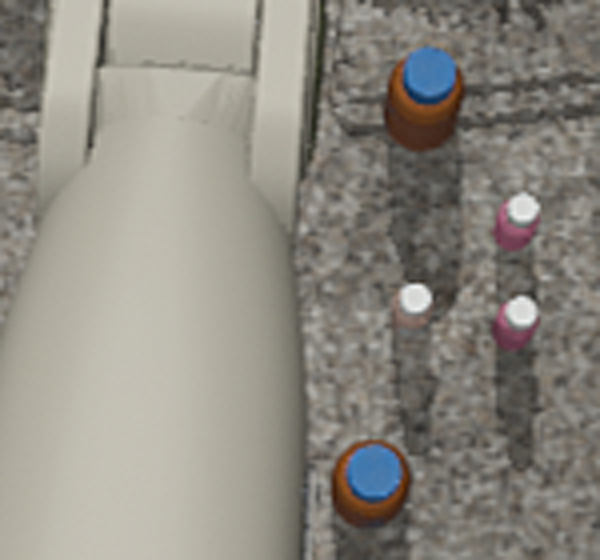

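View pics/b1.png

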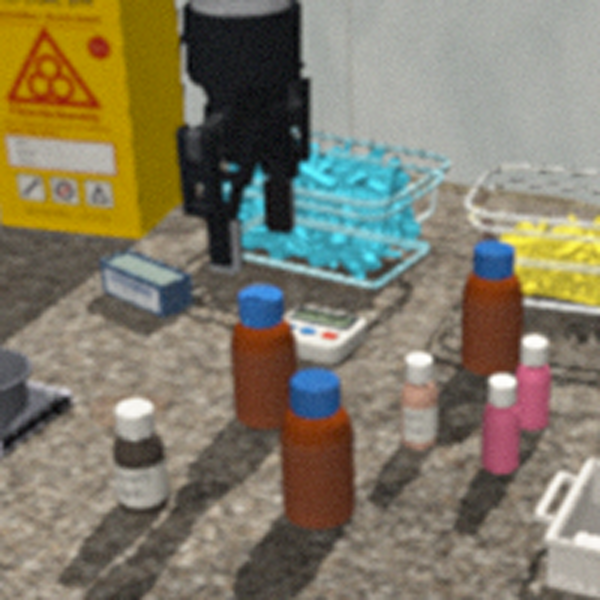

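```bash
python3 -m jog '[[-0.002,0.0035,0,0,0,0,0.8],[0,0,0.03,0,0,0,0.8],[0,0,0.03,0,0,0,0.8],[0,0,0.02,0,0,0,0.8],[0,0,0.005,0,0,0,0.8],[0,0,0,0,0,0,0.8]]'
python3 - <<'E'
from h import *
s=manip.capture("scene")
cv2.imwrite("pics/b2.png",crop(s,240,150,360,290,5))
o=manip.get_obs();print(o["tcp_pos"],o["contact_force"])
E
```

```text
t: 3.3
tcp_pos: [566.7, 47.6, 47.3]
ee_rot: [[-0.0, 1.0, 0.001], [1.0, 0.0, -0.0], [-0.0, 0.001, -1.0]]
contact_force: [0.2, -0.0, 0.3]
width: 68.2
[567.21342222  47.53309027  47.95566298] [-0.2413957   0.37483494  1.33494862]
```

View pics/b2.png

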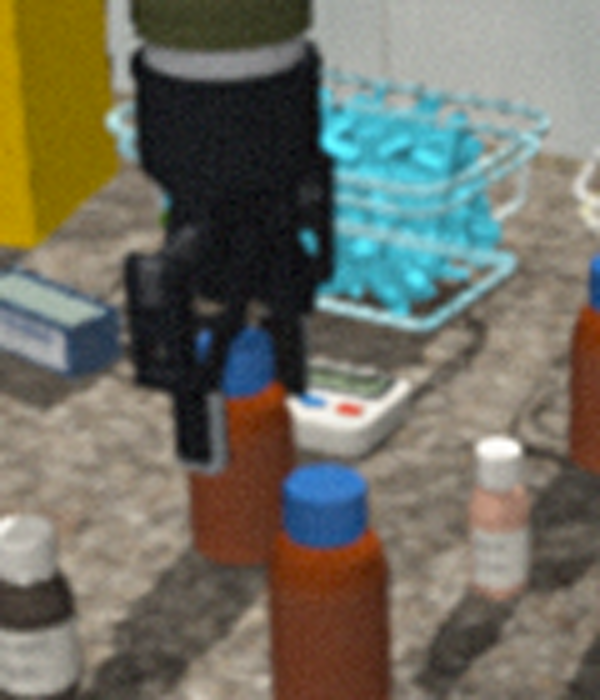

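```bash
python3 -m jog '[[0,-0.004,0.005,0,0,0,0.8],[0,0,0,0,0,0,0.62],[0,0,0,0,0,0,0.3],[0,0,0,0,0,0,0.3],[0,0,0,0,0,0,0.3],[0,0,0,0,0,0,0.3],[0,0,0,0,0,0,0.3]]' 35
python3 - <<'E'
from h import *
o=manip.get_obs();print(o["tcp_pos"],o["contact_force"],o["moment"],o["joint_torque"],o["width"])
E
```

```text
t: 4.05
tcp_pos: [562.2, 47.5, 42.2]
ee_rot: [[0.0, 1.0, 0.001], [1.0, -0.0, 0.0], [0.0, 0.001, -1.0]]
contact_force: [-1.2, 0.3, 6.0]
width: 46.7
[562.23405609  47.53213904  42.19058016] [-1.15377595  0.33609068  5.98617825] [0.04527688 0.49686586 0.00846366] [-1.36841540e-01 -4.63051128e+01  2.42101783e+01 -7.57048409e-01
 -1.94363378e-02 -1.05504052e-03] 46.683967281419754
```

```bash
cat > w.py <<'E'
from h import *
import sys
F=[];Q=[]
for i in range(int(sys.argv[1]) if len(sys.argv)>1 else 6):
    manip.capture("scene");o=manip.get_obs();F.append(o["contact_force"]);Q.append(o["joint_torque"])
F=np.array(F);print(F.mean(0).round(2),F.std(0).round(2),np.mean(Q,0).round(2),o["tcp_pos"].round(1),o["width"])
E
python3 -m jog '[[0,0,-0.008,0,0,0,0.3],[0,0,-0.016,0,0,0,0.3],[0,0,-0.016,0,0,0,0.3],[0,0,-0.005,0,0,0,0.3],[0,0,0,0,0,0,0.3],[0,0,0,0,0,0,0.3],[0,0,0,0,0,0,0.3]]'
python3 w.py
```

```text
t: 4.75
tcp_pos: [561.0, 47.6, 85.3]
ee_rot: [[0.0, 1.0, -0.002], [1.0, -0.0, 0.0], [0.0, -0.002, -1.0]]
contact_force: [0.4, 0.3, -2.7]
width: 46.8
[ 0.24 -0.02 -1.91] [0.31 0.43 0.4 ] [ 0.000e+00 -4.982e+01  2.766e+01  1.000e-02  0.000e+00 -0.000e+00] [561.6  47.6  86. ] 46.76252494049402
```

```bash
python3 w.py 12
```

```text
[ 0.01 -0.48 -2.31] [0.53 0.6  0.61] [ -0.   -49.75  27.68   0.     0.    -0.  ] [561.8  47.5  86.3] 46.734411603622405
```

```bash
python3 -m jog '[[0,0,-0.025,0,0,0,0.3],[0.02,-0.01,-0.025,0,0,0,0.3],[0.036,-0.016,-0.005,0,0,0,0.3],[0.036,-0.016,0,0,0,0,0.3],[0.036,-0.016,0,0,0,0,0.3],[0.036,-0.016,0,0,0,0,0.3],[0.022,-0.011,0,0,0,0,0.3],[0,0,0,0,0,0,0.3]]'
python3 - <<'E'
from h import *
s=manip.capture("scene");t=manip.capture("top")
cv2.imwrite("pics/b3.png",crop(s,110,120,270,280,4))
cv2.imwrite("pics/a3.png",crop(t,135,225,275,295,5))
o=manip.get_obs();print(o["tcp_pos"],o["contact_force"],o["width"])
E
```

```text
t: 6.45
tcp_pos: [475.0, 236.1, 141.4]
ee_rot: [[-0.004, 1.0, -0.001], [1.0, 0.004, 0.001], [0.001, -0.001, -1.0]]
contact_force: [0.3, -0.1, -1.8]
width: 46.8
[476.62681513 233.92180161 141.37234589] [ 0.33647967  0.14115381 -1.9608796 ] 46.50579228569128
```

View pics/b3.png

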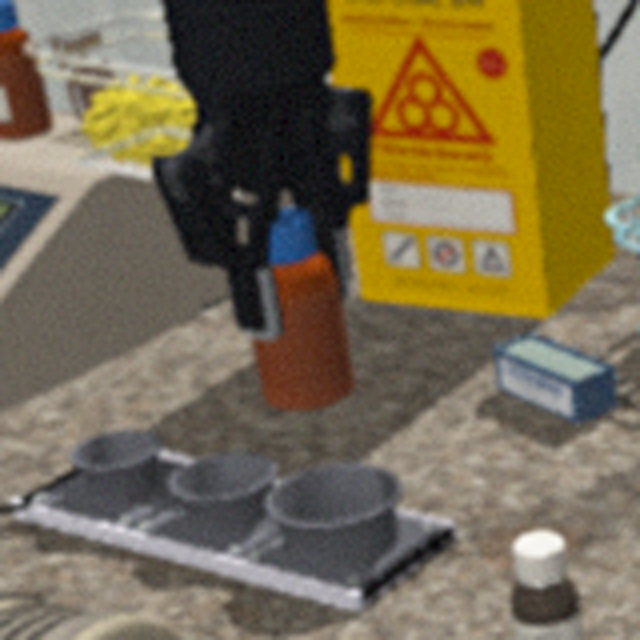

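View pics/a3.png

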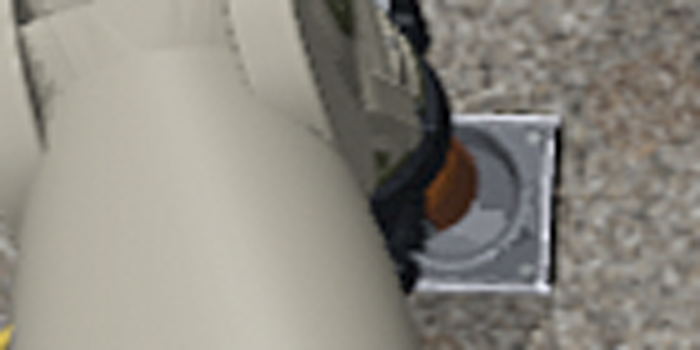

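```bash
python3 - <<'E'
from h import *
import pickle
t,s=pickle.load(open("c0.pkl","rb"))
a=cv2.imread("pics/b3.png");b=cv2.imread("pics/a3.png")
for z,r in((99,23.5),(181,23.5),(197,16)): circ(s,a,478,234,z,r,(0,255,0),4,(110,120)); circ(t,b,478,234,z,r,(0,255,0),5,(135,225))
circ(s,a,478,234,40,33,(0,255,255),4,(110,120));circ(t,b,478,234,40,33,(0,255,255),5,(135,225))
cv2.imwrite("pics/b3o.png",np.vstack([cv2.resize(a,(500,500))[150:],cv2.resize(b,(500,250))]))
E
```

```text
(no output)
```

View pics/b3o.png

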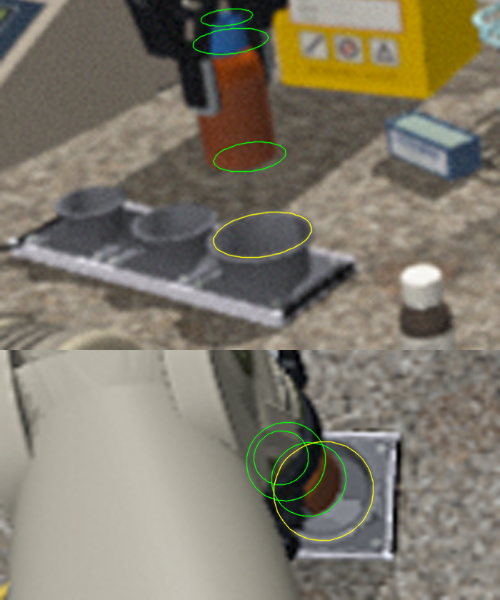

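```bash
python3 -m jog '[[-0.002,0,0.02,0,0,0,0.3],[0,0,0.03,0,0,0,0.3],[0,0,0.01,0,0,0,0.3],[0,0,0,0,0,0,0.3],[0,0,0,0,0,0,0.3]]'
python3 - <<'E'
from h import *
import pickle
s=manip.capture("scene");t=manip.capture("top")
cv2.imwrite("pics/b4.png",crop(s,130,150,250,270,5))
o=manip.get_obs();print(o["tcp_pos"],o["contact_force"],o["width"])
E
```

```text
t: 7.05
tcp_pos: [477.5, 231.1, 81.9]
ee_rot: [[0.001, 1.0, 0.0], [1.0, -0.001, 0.0], [0.0, 0.0, -1.0]]
contact_force: [0.6, -0.5, -2.0]
width: 46.8
[478.04611056 231.58840495  82.62870638] [ 0.11247086  0.43754392 -2.21520064] 46.65452126584327
```

View pics/b4.png

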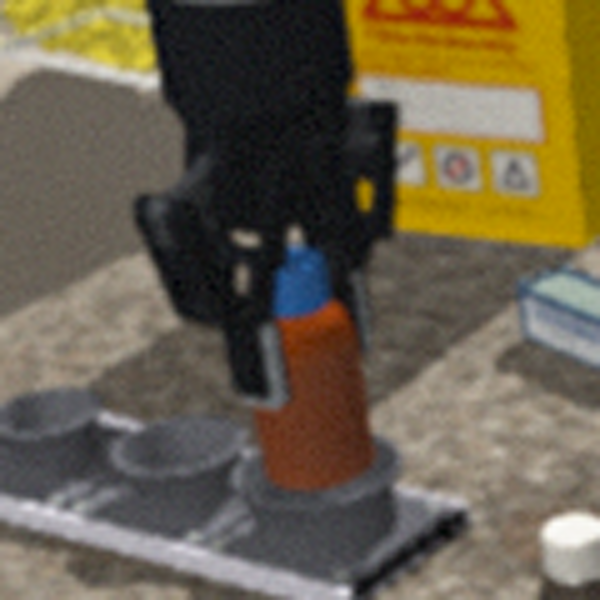

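```bash
python3 -m jog '[[0,0,0.01,0,0,0,0.3],[0,0,0.01,0,0,0,0.3],[0,0,0.004,0,0,0,0.3],[0,0,0,0,0,0,0.3]]'; python3 w.py 4
```

```text
t: 7.55
tcp_pos: [476.6, 231.8, 56.5]
ee_rot: [[-0.0, 1.0, -0.001], [1.0, 0.0, 0.0], [0.0, -0.001, -1.0]]
contact_force: [0.6, 2.3, -3.1]
width: 46.4
[ 0.59  1.29 -2.84] [0.54 0.45 0.24] [ -0.41 -46.58  25.63   0.41  -0.31  -0.  ] [476.8 231.7  57.4] 46.80583927992766
```

```bash
python3 -m jog '[[0.002,0,0.002,0,0,0,0.3],[0,0,0.002,0,0,0,0.3],[0,0,0.001,0,0,0,0.3],[0,0,0,0,0,0,0.3]]'; python3 w.py 3
```

```text
t: 8.15
tcp_pos: [476.7, 233.6, 53.2]
ee_rot: [[-0.0, 1.0, 0.0], [1.0, 0.0, 0.0], [0.0, 0.0, -1.0]]
contact_force: [-2.0, -0.4, 5.6]
width: 46.6
[-1.19 -0.09  4.96] [0.52 0.24 0.43] [-2.800e-01 -4.337e+01  2.489e+01 -1.020e+00 -1.400e-01  1.000e-02] [476.7 233.6  53.2] 46.56646860944014
```

```bash
python3 -m jog '[[0,0,0,0,0,0,0.6],[0,0,0,0,0,0,0.75],[0,0,0,0,0,0,0.8],[0,0,-0.015,0,0,0,0.8],[0,0,-0.03,0,0,0,0.8],[0,0,-0.04,0,0,0,0.8],[0,0,-0.01,0,0,0,0.8],[0,0,0,0,0,0,0.8]]'; python3 w.py 6
```

```text
t: 9.1
tcp_pos: [478.4, 234.0, 149.3]
ee_rot: [[-0.0, 1.0, 0.004], [1.0, -0.0, 0.001], [0.001, 0.004, -1.0]]
contact_force: [-0.5, -0.0, -0.5]
width: 68.5
[-0.31 -0.16 -0.19] [0.32 0.22 0.82] [ 1.000e-02 -4.474e+01  2.882e+01  1.000e-02  0.000e+00 -0.000e+00] [475.8 233.2 145.7] 68.27229908377866
```

```bash
python3 -m jog '[[-0.0415,-0.0116,0,0,0,0,0.62],[-0.0415,-0.0116,0,0,0,0,0.62],[-0.0415,-0.0116,0.01,0,0,0,0.62],[-0.0415,-0.0116,0.03,0,0,0,0.62],[0,0,0.02,0,0,0,0.62],[0,0,0,0,0,0,0.62],[0,0,0,0,0,0,0.62]]'
python3 - <<'E'
from h import *
s=manip.capture("scene")
cv2.imwrite("pics/b5.png",crop(s,170,130,290,310,4))
t=manip.capture("top")
cv2.imwrite("pics/a5.png",crop(t,140,220,340,320,4))
o=manip.get_obs();print(o["tcp_pos"],o["contact_force"],o["width"])
E
```

```text
t: 10.1
tcp_pos: [430.6, 69.6, 88.5]
ee_rot: [[0.0, 1.0, -0.001], [1.0, -0.0, 0.0], [0.0, -0.001, -1.0]]
contact_force: [-0.7, 0.2, 0.0]
width: 53.0
[431.88222908  70.11568827  89.50576775] [0.39412783 0.08211709 0.07624242] 53.12044023449539
```

View pics/b5.png

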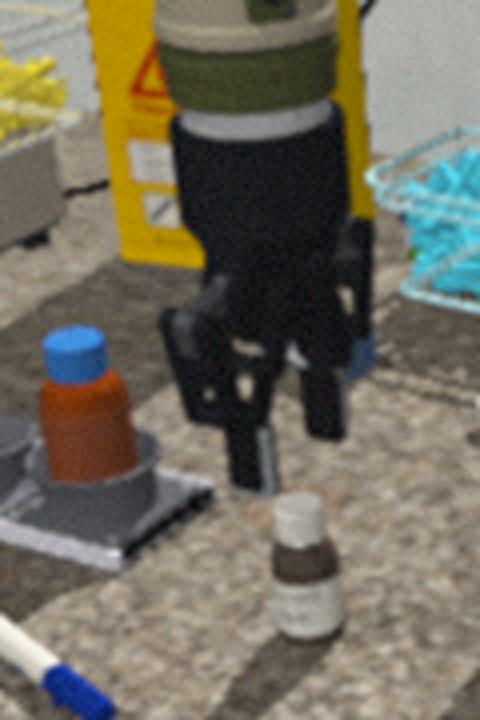

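View pics/a5.png

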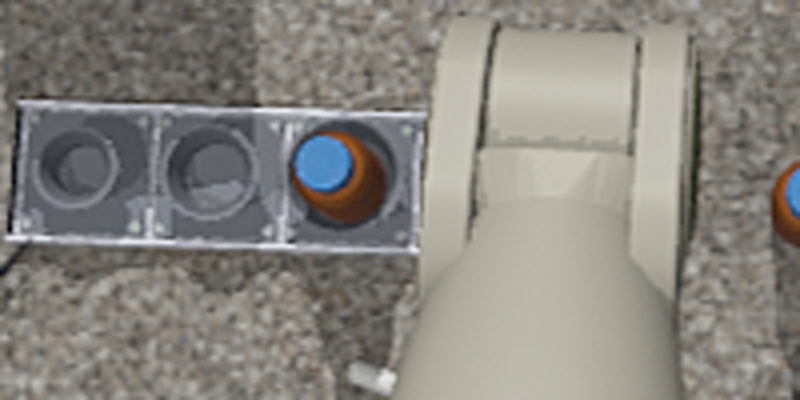

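```bash
python3 -m jog '[[-0.001,0,0.02,0,0,0,0.62],[-0.001,0,0.02,0,0,0,0.62],[0,0,0,0,0,0,0.62],[0,0,0,0,0,0,0.62]]'
python3 - <<'E'
from h import *
s=manip.capture("scene")
cv2.imwrite("pics/b6.png",crop(s,190,170,290,310,5))
o=manip.get_obs();print(o["tcp_pos"],o["contact_force"],o["width"])
E
```

```text
t: 10.6
tcp_pos: [431.3, 68.2, 49.4]
ee_rot: [[-0.001, 1.0, 0.0], [1.0, 0.001, 0.0], [0.0, 0.0, -1.0]]
contact_force: [-0.1, 0.8, 0.3]
width: 53.0
[431.84139188  68.0314491   49.80050562] [0.01968133 0.65614295 0.61189045] 52.82754912298366
```

View pics/b6.png

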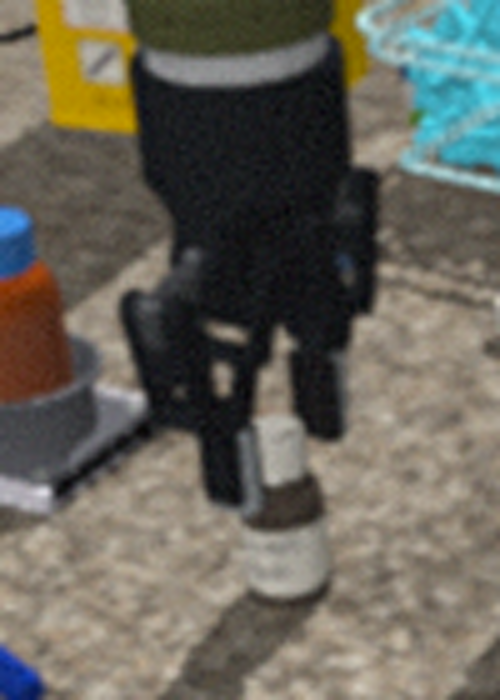

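```bash
python3 -m jog '[[-0.0005,-0.002,0.012,0,0,0,0.62],[0,0,0.01,0,0,0,0.62],[0,0,0,0,0,0,0.5],[0,0,0,0,0,0,0.2],[0,0,0,0,0,0,0.2],[0,0,0,0,0,0,0.2],[0,0,0,0,0,0,0.2],[0,0,0,0,0,0,0.2]]' 25
python3 w.py 1
```

```text
t: 11.45
tcp_pos: [429.3, 67.0, 27.0]
ee_rot: [[0.0, 1.0, 0.001], [1.0, -0.0, 0.0], [0.0, 0.001, -1.0]]
contact_force: [0.3, 0.4, 2.0]
width: 32.2
[-0.84 -0.5   3.45] [0. 0. 0.] [-2.000e-02 -3.505e+01  2.226e+01 -8.000e-02 -1.000e-02 -0.000e+00] [429.2  67.   27. ] 31.957096090962622
```

```bash
python3 -m jog '[[0,0,-0.015,0,0,0,0.2],[0,0,-0.03,0,0,0,0.2],[0,0,-0.04,0,0,0,0.2],[0.02,0.004,-0.04,0,0,0,0.2],[0.041,0.008,-0.01,0,0,0,0.2],[0.041,0.008,0,0,0,0,0.2],[0.041,0.008,0,0,0,0,0.2],[0.041,0.008,0,0,0,0,0.2]]'
python3 -m jog '[[0.041,0.008,0,0,0,0,0.2],[0.021,0.005,0,0,0,0,0.2],[0,0,0.01,0,0,0,0.2],[0,0,0.01,0,0,0,0.2],[0,0,0,0,0,0,0.2]]'
python3 w.py 1
```

```text
t: 12.3
tcp_pos: [465.1, 252.6, 162.0]
ee_rot: [[0.0, 1.0, 0.001], [1.0, -0.0, 0.0], [0.0, 0.001, -1.0]]
contact_force: [-0.3, -0.3, -0.2]
width: 32.3
t: 12.8
tcp_pos: [476.1, 311.3, 139.3]
ee_rot: [[0.001, 1.0, -0.004], [1.0, -0.001, -0.002], [-0.002, -0.004, -1.0]]
contact_force: [-0.2, -0.0, -0.6]
width: 32.1
[ 0.65  0.04 -0.51] [0. 0. 0.] [ 3.600e-01 -4.802e+01  2.830e+01 -1.400e-01  1.000e-02 -0.000e+00] [476.7 311.4 140.3] 32.19793657915009
```

```bash
python3 -m jog '[[0,0.001,0.03,0,0,0,0.2],[0,0,0.03,0,0,0,0.2],[0,0,0.012,0,0,0,0.2],[0,0,0,0,0,0,0.2],[0,0,0,0,0,0,0.2]]'
python3 - <<'E'
from h import *
s=manip.capture("scene")
cv2.imwrite("pics/b7.png",crop(s,110,150,230,270,5))
o=manip.get_obs();print(o["tcp_pos"],o["contact_force"],o["width"])
E
```

```text
t: 13.35
tcp_pos: [479.5, 312.7, 70.7]
ee_rot: [[0.001, 1.0, 0.001], [1.0, -0.001, 0.0], [0.0, 0.001, -1.0]]
contact_force: [0.7, 0.2, -0.4]
width: 32.6
[479.95929018 313.15197348  71.25535001] [ 0.72704654 -0.42037055 -0.03310622] 32.22477664842777
```

View pics/b7.png

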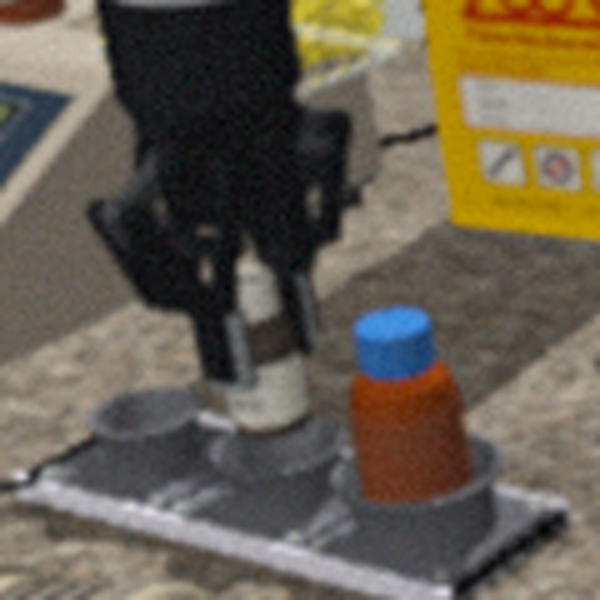

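```bash
python3 -m jog '[[0,-0.0015,0.012,0,0,0,0.2],[0,0,0.01,0,0,0,0.2],[0,0,0.006,0,0,0,0.2],[0,0,0,0,0,0,0.2]]';python3 w.py 3
```

```text
t: 13.8
tcp_pos: [477.3, 312.8, 40.7]
ee_rot: [[0.0, 1.0, -0.0], [1.0, -0.0, -0.001], [-0.001, -0.0, -1.0]]
contact_force: [1.4, -0.0, -1.2]
width: 32.2
[ 0.32  0.15 -1.07] [0.61 0.26 0.41] [  0.22 -50.09  25.12   0.18   0.1   -0.  ] [477.4 313.   41.7] 31.60200029952418
```

```bash
python3 -m jog '[[0,0,0.002,0,0,0,0.2],[0,0,0.0015,0,0,0,0.2],[0,0,0,0,0,0,0.2],[0,0,0,0,0,0,0.2]]';python3 w.py 2
```

```text
t: 14.35
tcp_pos: [477.4, 313.0, 38.3]
ee_rot: [[-0.0, 1.0, 0.0], [1.0, 0.0, 0.0], [0.0, 0.0, -1.0]]
contact_force: [-0.3, -0.4, 0.2]
width: 32.5
[ 0.74 -0.15 -0.49] [0.72 0.18 0.06] [ 9.000e-02 -5.039e+01  2.532e+01  1.200e-01  4.000e-02 -0.000e+00] [477.4 313.   38.3] 32.20117485298735
```

```bash
python3 -m jog '[[0,0,0.001,0,0,0,0.2],[0,0,0.0005,0,0,0,0.2],[0,0,0,0,0,0,0.2]]';python3 w.py 2
```

```text
t: 14.75
tcp_pos: [477.6, 313.2, 38.0]
ee_rot: [[-0.0, 1.0, 0.001], [1.0, 0.0, 0.001], [0.001, 0.001, -1.0]]
contact_force: [-2.3, -1.5, 7.5]
width: 32.2
[-2.06 -0.89  7.87] [0.47 0.04 0.04] [-5.000e-02 -4.623e+01  2.423e+01 -1.150e+00  1.000e-02  1.000e-02] [477.6 313.1  37.9] 32.34714811141791
```

```bash
python3 -m jog '[[0,0,-0.0005,0,0,0,0.45],[0,0,0,0,0,0,0.55],[0,0,0,0,0,0,0.55],[0,0,-0.015,0,0,0,0.55],[0,0,-0.03,0,0,0,0.55],[0,0,-0.04,0,0,0,0.55],[0,0,-0.03,0,0,0,0.55],[0,0,0,0,0,0,0.55]]';python3 w.py 1
```

```text
t: 15.65
tcp_pos: [480.1, 314.4, 157.0]
ee_rot: [[-0.0, 1.0, 0.008], [1.0, 0.0, 0.004], [0.004, 0.008, -1.0]]
contact_force: [0.2, 0.6, -0.3]
width: 47.1
[-0.41  0.54 -0.35] [0. 0. 0.] [  0.06 -49.92  29.94   0.3    0.    -0.  ] [479.  313.8 154.5] 46.96266204416696
```

```bash
python3 -m jog '[[-0.046,0.0115,0,0,0,0,0.5],[-0.046,0.0115,0,0,0,0,0.5],[-0.046,0.0115,0,0,0,0,0.5],[-0.046,0.0115,0,0,0,0,0.5],[-0.046,0.0115,0,0,0,0,0.5],[-0.046,0.0115,0,0,0,0,0.5],[-0.046,0.0115,0,0,0,0,0.5],[-0.046,0.0115,0,0,0,0,0.5]]'
python3 -m jog '[[-0.0125,0.0035,0.02,0,0,0,0.5],[0,0,0.03,0,0,0,0.5],[0,0,0.01,0,0,0,0.5],[0,0,0,0,0,0,0.5],[0,0,0,0,0,0,0.5]]'
python3 - <<'E'
from h import *
s=manip.capture("scene");t=manip.capture("top")
cv2.imwrite("pics/b8.png",np.hstack([cv2.resize(crop(s,110,200,250,300,1),(360,257)),cv2.resize(crop(t,140,230,260,300,1),(430,257))]))
cv2.imwrite("pics/b9.png",crop(s,280,150,400,290,4))
o=manip.get_obs();print(o["tcp_pos"],o["contact_force"],o["width"])
E
```

```text
t: 16.5
tcp_pos: [568.6, -56.7, 150.4]
ee_rot: [[0.0, 1.0, -0.003], [1.0, -0.0, 0.001], [0.001, -0.003, -1.0]]
contact_force: [0.7, 0.2, -0.2]
width: 42.8
t: 17.0
tcp_pos: [572.7, -66.9, 92.2]
ee_rot: [[-0.001, 1.0, -0.001], [1.0, 0.001, 0.0], [0.0, -0.001, -1.0]]
contact_force: [-0.5, -0.2, 1.5]
width: 42.7
[573.76741101 -67.04618741  93.43413025] [-0.07994869 -0.34072231  0.25506735] 42.654299603153135
```

View pics/b8.png

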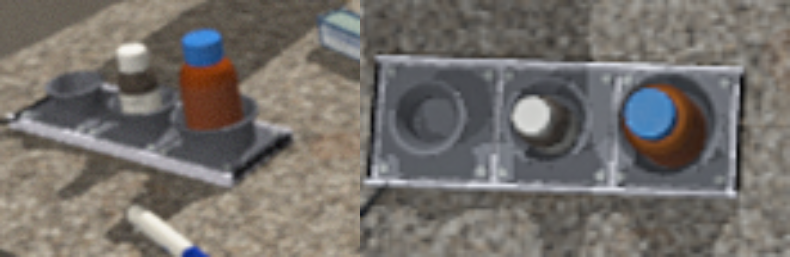

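View pics/b9.png

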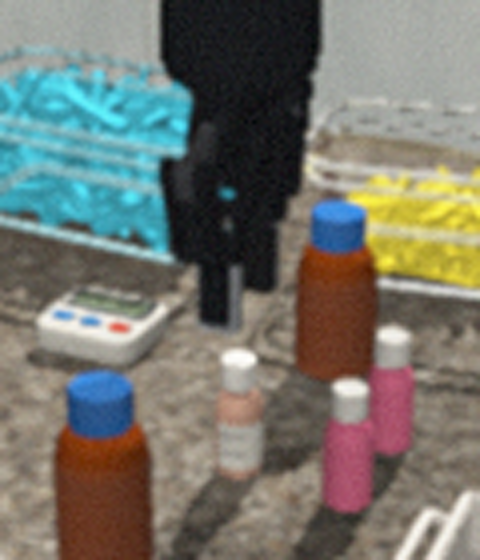

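```bash
python3 -m jog '[[-0.0005,0,0.025,0,0,0,0.5],[0,0,0.025,0,0,0,0.5],[0,0,0.012,0,0,0,0.5],[0,0,0.004,0,0,0,0.5],[0,0,0,0,0,0,0.5]]'
python3 - <<'E'
from h import *
s=manip.capture("scene")
cv2.imwrite("pics/b10.png",crop(s,290,170,390,290,5))
o=manip.get_obs();print(o["tcp_pos"],o["contact_force"],o["width"])
E
```

```text
t: 17.6
tcp_pos: [573.2, -67.8, 26.6]
ee_rot: [[-0.0, 1.0, 0.0], [1.0, 0.0, 0.0], [0.0, 0.0, -1.0]]
contact_force: [-0.4, 0.5, 1.0]
width: 42.7
[573.65459911 -67.99554701  27.15786757] [0.2961669  0.17926811 0.15958028] 42.71383977156167
```

View pics/b10.png

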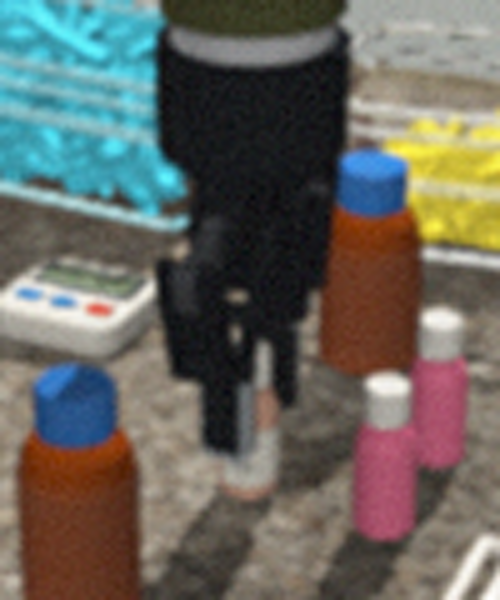

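```bash
python3 -m jog '[[0,0,0,0,0,0,0.4],[0,0,0,0,0,0,0.2],[0,0,0,0,0,0,0.1],[0,0,0,0,0,0,0.1],[0,0,0,0,0,0,0.1],[0,0,0,0,0,0,0.1]]' 22
python3 w.py 1
```

```text
t: 18.25
tcp_pos: [573.9, -68.2, 27.5]
ee_rot: [[0.0, 1.0, 0.002], [1.0, -0.0, -0.0], [-0.0, 0.002, -1.0]]
contact_force: [-0.4, -0.6, 6.4]
width: 23.8
[0.35 0.37 5.22] [0. 0. 0.] [ -0.14 -47.67  23.29  -0.25  -0.05   0.  ] [573.9 -68.2  27.4] 23.862348755386275
```

```bash
python3 -m jog '[[0,0,-0.015,0,0,0,0.1],[0,0,-0.03,0,0,0,0.1],[0,0,-0.04,0,0,0,0.1],[0,0,-0.04,0,0,0,0.1],[0.02,-0.004,-0.01,0,0,0,0.1],[0.046,-0.0095,0,0,0,0,0.1],[0.046,-0.0095,0,0,0,0,0.1],[0.046,-0.0095,0,0,0,0,0.1]]'
python3 -m jog '[[0.046,-0.0095,0,0,0,0,0.1],[0.046,-0.0095,0,0,0,0,0.1],[0.046,-0.0095,0,0,0,0,0.1],[0.046,-0.0095,0,0,0,0,0.1],[0.046,-0.0095,0,0,0,0,0.1],[0.046,-0.0095,0,0,0,0,0.1],[0.026,-0.005,0,0,0,0,0.1],[0,0,0,0,0,0,0.1]]'
python3 w.py 1
```

```text
t: 19.1
tcp_pos: [540.0, 91.2, 161.5]
ee_rot: [[0.001, 1.0, 0.001], [1.0, -0.001, 0.0], [0.0, 0.001, -1.0]]
contact_force: [0.7, 0.6, 0.2]
width: 23.8
t: 19.9
tcp_pos: [477.0, 395.5, 160.9]
ee_rot: [[-0.005, 1.0, -0.0], [1.0, 0.005, 0.001], [0.001, -0.0, -1.0]]
contact_force: [-0.7, -0.1, -0.2]
width: 24.2
[ 0.67 -0.44 -0.19] [0. 0. 0.] [  1.44 -53.5   29.76  -0.11   0.16   0.09] [477.5 393.5 160.8] 24.073376792712477
```

```bash
python3 -m jog '[[0,0.001,0.03,0,0,0,0.1],[0,0,0.03,0,0,0,0.1],[0,0,0.025,0,0,0,0.1],[0,0,0,0,0,0,0.1],[0,0,0,0,0,0,0.1]]'
python3 - <<'E'
from h import *
s=manip.capture("scene")
cv2.imwrite("pics/b11.png",crop(s,90,150,210,270,5))
o=manip.get_obs();print(o["tcp_pos"],o["contact_force"],o["width"])
E
```

```text
t: 20.45
tcp_pos: [479.6, 390.8, 76.4]
ee_rot: [[0.001, 1.0, -0.001], [1.0, -0.001, -0.001], [-0.001, -0.001, -1.0]]
contact_force: [-0.1, 0.7, 1.1]
width: 24.0
[480.36339245 391.53529914  77.49745462] [ 0.85289033 -0.27789507  0.13668063] 24.241017452243884
```

View pics/b11.png

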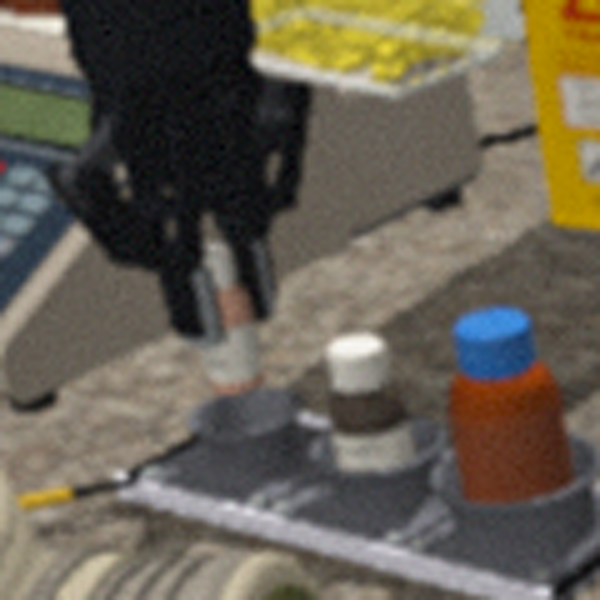

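```bash
python3 -m jog '[[0.0005,-0.0005,0.012,0,0,0,0.1],[0,0,0.012,0,0,0,0.1],[0,0,0.01,0,0,0,0.1],[0,0,0,0,0,0,0.1],[0,0,0,0,0,0,0.1]]';python3 w.py 2
```

```text
t: 21.0
tcp_pos: [478.8, 392.5, 41.8]
ee_rot: [[-0.0, 1.0, -0.0], [1.0, 0.0, -0.0], [-0.0, -0.0, -1.0]]
contact_force: [-0.4, -0.7, -0.8]
width: 24.0
[ 0.33  0.74 -0.83] [0.04 0.22 0.26] [  0.14 -55.01  26.03   0.14   0.07  -0.  ] [478.9 392.6  42.4] 24.041120947937525
```

```bash
python3 -m jog '[[0,0,0.002,0,0,0,0.1],[0,0,0.0015,0,0,0,0.1],[0,0,0,0,0,0,0.1],[0,0,0,0,0,0,0.1]]';python3 w.py 2
```

```text
t: 21.5
tcp_pos: [478.9, 392.5, 38.8]
ee_rot: [[-0.0, 1.0, -0.0], [1.0, 0.0, 0.0], [0.0, -0.0, -1.0]]
contact_force: [0.9, 0.3, -0.3]
width: 24.3
[0.31 0.18 0.15] [0.4  0.19 0.46] [ 1.000e-01 -5.538e+01  2.615e+01  1.100e-01  4.000e-02 -0.000e+00] [478.9 392.5  38.8] 24.046341741831128
```

```bash
python3 -m jog '[[0,0,0.001,0,0,0,0.1],[0,0,0.0005,0,0,0,0.1],[0,0,0,0,0,0,0.1]]';python3 w.py 2
```

```text
t: 21.9
tcp_pos: [479.0, 392.7, 38.5]
ee_rot: [[-0.0, 1.0, 0.001], [1.0, 0.0, 0.001], [0.001, 0.001, -1.0]]
contact_force: [-3.1, -1.6, 6.7]
width: 24.1
[-1.54 -0.98  6.96] [0.1  0.11 0.29] [-8.000e-02 -5.149e+01  2.519e+01 -9.900e-01  2.000e-02  0.000e+00] [479.  392.6  38.5] 24.056703345264747
```

```bash
python3 -m jog '[[0,0,-0.0005,0,0,0,0.35],[0,0,0,0,0,0,0.45],[0,0,0,0,0,0,0.45],[0,0,-0.015,0,0,0,0.45],[0,0,-0.03,0,0,0,0.45],[0,0,-0.04,0,0,0,0.5],[0,0,-0.035,0,0,0,0.6],[0,0,0,0,0,0,0.8]]'
python3 -m jog '[[-0.045,-0.001,0,0,0,0,0.8],[-0.045,-0.001,0,0,0,0,0.8],[-0.045,-0.002,0,0,0,0,0.8],[-0.045,-0.002,0,0,0,0,0.8],[-0.045,-0.002,0,0,0,0,0.8],[-0.045,-0.002,0,0,0,0,0.8],[-0.045,-0.002,0,0,0,0,0.8],[-0.045,-0.001,0,0,0,0,0.8]]'
python3 -m jog '[[-0.038,0,0,0,0,0,0.8],[-0.038,0,0,0,0,0,0.8],[0,0,0.02,0,0,0,0.8],[0,0,0,0,0,0,0.8],[0,0,0,0,0,0,0.8]]'
python3 - <<'E'
from h import *
s=manip.capture("scene");t=manip.capture("top")
cv2.imwrite("pics/b12.png",np.hstack([cv2.resize(crop(s,110,200,250,300,1),(360,257)),cv2.resize(crop(t,140,230,260,300,1),(430,257))]))
cv2.imwrite("pics/b13.png",crop(s,250,140,370,320,4))
o=manip.get_obs();print(o["tcp_pos"],o["contact_force"],o["width"])
E
```

```text
t: 22.8
tcp_pos: [481.7, 394.3, 163.6]
ee_rot: [[-0.0, 1.0, 0.008], [1.0, 0.0, 0.005], [0.005, 0.008, -1.0]]
contact_force: [0.7, 1.2, 0.6]
width: 64.5
t: 23.6
tcp_pos: [465.2, 30.9, 157.2]
ee_rot: [[-0.0, 1.0, -0.0], [1.0, 0.0, 0.0], [0.0, -0.0, -1.0]]
contact_force: [1.0, -0.4, -0.7]
width: 68.2
t: 24.1
tcp_pos: [465.1, -43.1, 137.1]
ee_rot: [[0.0, 1.0, -0.002], [1.0, -0.0, 0.001], [0.001, -0.002, -1.0]]
contact_force: [0.0, -0.1, 0.2]
width: 68.3
[466.03116327 -42.82441261 138.05845122] [ 0.49473512  0.18317692 -0.40483768] 68.59880785861806
```

View pics/b12.png

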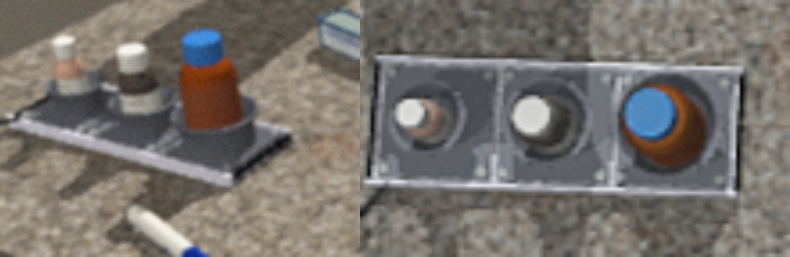

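View pics/b13.png

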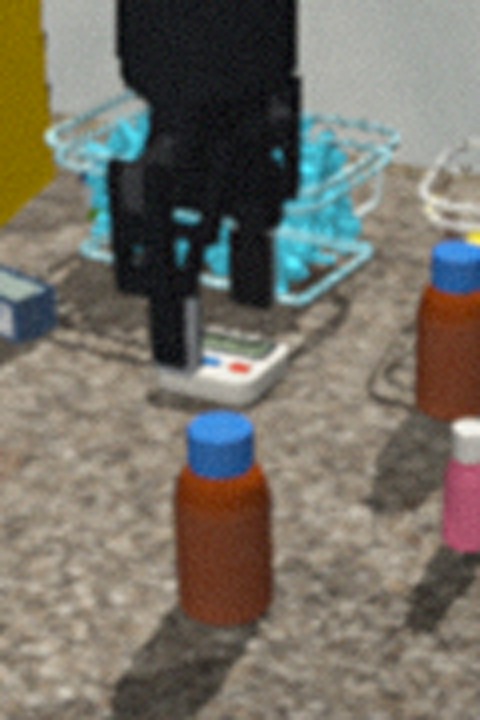

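All three rack items stand upright in their holders. Next I'll descend on bottle C and check its weight as I lift it.

```bash
python3 w.py 6; python3 -m jog '[[0,0,0.03,0,0,0,0.8],[0,0,0.03,0,0,0,0.8],[0,0,0.025,0,0,0,0.8],[0,0,0.01,0,0,0,0.8],[0,0,0,0,0,0,0.65],[0,0,0,0,0,0,0.45],[0,0,0,0,0,0,0.3],[0,0,0,0,0,0,0.3]]' 35
python3 -m jog '[[0,0,0,0,0,0,0.3],[0,0,0,0,0,0,0.3],[0,0,0,0,0,0,0.3]]'
```

```text
[-0.06  0.02  0.13] [0.51 0.23 0.34] [-1.000e-01 -3.688e+01  2.753e+01  1.000e-02 -0.000e+00  0.000e+00] [466.2 -43.1 138.1] 68.34250277111629
t: 25.3
tcp_pos: [466.8, -43.7, 43.8]
ee_rot: [[-0.0, 1.0, 0.002], [1.0, 0.0, -0.0], [-0.0, 0.002, -1.0]]
contact_force: [0.1, 0.6, -1.5]
width: 46.5
t: 25.6
tcp_pos: [466.4, -43.6, 43.3]
ee_rot: [[0.0, 1.0, 0.001], [1.0, -0.0, -0.0], [-0.0, 0.001, -1.0]]
contact_force: [0.3, 0.3, 3.0]
width: 46.7
```

```bash
python3 -m jog '[[0,0,-0.01,0,0,0,0.3],[0,0,-0.025,0,0,0,0.3],[0,0,-0.03,0,0,0,0.3],[0,0,-0.02,0,0,0,0.3],[0,0,0,0,0,0,0.3],[0,0,0,0,0,0,0.3],[0,0,0,0,0,0,0.3]]';python3 w.py 10
```

```text
t: 26.3
tcp_pos: [465.0, -43.2, 126.7]
ee_rot: [[0.0, 1.0, -0.002], [1.0, -0.0, 0.001], [0.001, -0.002, -1.0]]
contact_force: [-0.0, 0.2, -1.7]
width: 46.6
[-0.01 -0.11 -1.01] [0.3  0.35 0.67] [ 0.000e+00 -3.771e+01  2.762e+01  1.000e-02  0.000e+00 -0.000e+00] [465.9 -43.4 127.6] 46.46246380330795
```

```bash
python3 -m jog '[[-0.02,0.003,-0.01,0,0,0,0.3],[-0.044,0.005,0,0,0,0,0.3],[-0.044,0.005,0,0,0,0,0.3],[-0.044,0.005,0,0,0,0,0.3],[-0.044,0.005,0,0,0,0,0.3],[-0.044,0.005,0,0,0,0,0.3],[-0.044,0.005,0,0,0,0,0.3],[-0.003,0.001,0,0,0,0,0.3]]'
python3 -m jog '[[0,0,0,0,0,0,0.3],[0,0,0.02,0,0,0,0.3],[0,0,0,0,0,0,0.3],[0,0,0,0,0,0,0.3]]'
python3 - <<'E'
from h import *
s=manip.capture("scene");t=manip.capture("top")
cv2.imwrite("pics/b14.png",np.hstack([crop(s,360,170,520,350,3)[:480],cv2.resize(crop(t,390,190,500,310,1),(330,360),interpolation=2) if 0 else cv2.resize(crop(t,390,190,490,310,3),(300,360)) if 0 else cv2.resize(crop(t,390,200,490,320,3),(450,540))[:480]]) if 0 else crop(s,360,170,520,350,3))
cv2.imwrite("pics/a14.png",crop(t,380,200,510,310,4))
o=manip.get_obs();print(o["tcp_pos"],o["contact_force"],o["width"])
E
```

```text
t: 27.6
tcp_pos: [500.5, -336.2, 137.3]
ee_rot: [[0.005, 1.0, 0.002], [1.0, -0.005, -0.003], [-0.003, 0.002, -1.0]]
contact_force: [-0.6, 0.7, -0.5]
width: 46.7
t: 28.0
tcp_pos: [499.5, -328.7, 117.5]
ee_rot: [[-0.001, 1.0, -0.001], [1.0, 0.001, 0.002], [0.002, -0.001, -1.0]]
contact_force: [0.7, 0.6, -1.5]
width: 46.7
[ 500.28691734 -329.75383296  118.57965358] [ 0.28159835 -0.44607563 -0.74518233] 46.73851163768835
```

View pics/b14.png

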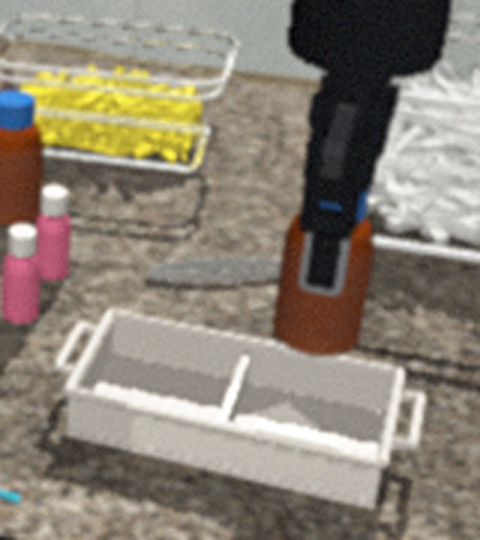

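View pics/a14.png

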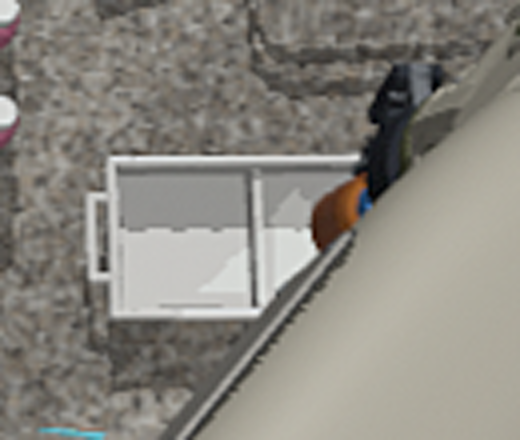

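```bash
python3 -m jog '[[0,0,0.02,0,0,0,0.3],[0,0,0.02,0,0,0,0.3],[0,0,0.015,0,0,0,0.3],[0,0,0.01,0,0,0,0.3],[0,0,0,0,0,0,0.3],[0,0,0,0,0,0,0.3]]';python3 w.py 2
```

```text
t: 28.7
tcp_pos: [500.4, -330.6, 53.4]
ee_rot: [[-0.0, 1.0, 0.001], [1.0, 0.0, -0.0], [-0.0, 0.001, -1.0]]
contact_force: [1.1, 1.4, -0.3]
width: 47.1
[ 0.3   0.08 -0.59] [0.05 0.86 0.09] [ 4.000e-02 -5.290e+01  2.629e+01  3.000e-02  0.000e+00  0.000e+00] [ 500.6 -331.    53.9] 46.758442094523296
```

```bash
python3 -m jog '[[0,0,0.003,0,0,0,0.3],[0,0,0.002,0,0,0,0.3],[0,0,0.001,0,0,0,0.3],[0,0,0,0,0,0,0.3],[0,0,0,0,0,0,0.3]]';python3 w.py 2
```

```text
t: 29.3
tcp_pos: [500.1, -330.7, 47.3]
ee_rot: [[0.0, 1.0, 0.0], [1.0, -0.0, -0.0], [-0.0, 0.0, -1.0]]
contact_force: [-1.9, 0.6, 4.5]
width: 46.7
[-1.19  0.96  5.28] [0.16 0.33 0.04] [-9.000e-02 -5.022e+01  2.524e+01 -7.400e-01  9.000e-02 -1.000e-02] [ 500.1 -330.6   47.2] 47.092514361910034
```

```bash
python3 -m jog '[[0,0,0,0,0,0,0.55],[0,0,0,0,0,0,0.7],[0,0,0,0,0,0,0.75],[0,0,-0.015,0,0,0,0.75],[0,0,-0.03,0,0,0,0.75],[0,0,-0.04,0,0,0,0.75],[0,0,-0.01,0,0,0,0.75],[0,0,0,0,0,0,0.75]]'
python3 -m jog '[[0.0322,0.025,0,0,0,0,0.75],[0.0322,0.025,0,0,0,0,0.75],[0.0322,0.025,0,0,0,0,0.75],[0.0322,0.025,0,0,0,0,0.75],[0.0322,0.025,0,0,0,0,0.75],[0.0322,0.025,0,0,0,0,0.75],[0.0322,0.025,0,0,0,0,0.75],[0.0322,0.025,0,0,0,0,0.75]]'
python3 -m jog '[[0,0,0,0,0,0,0.75],[0,0,0,0,0,0,0.75],[0,0,0,0,0,0,0.75]]'
python3 - <<'E'
from h import *
s=manip.capture("scene")
cv2.imwrite("pics/b15.png",crop(s,320,110,520,350,3)[:600])
o=manip.get_obs();print(o["tcp_pos"],o["contact_force"],o["width"])
E
```

```text
t: 30.2
tcp_pos: [501.1, -331.5, 143.7]
ee_rot: [[0.0, 1.0, 0.003], [1.0, -0.0, -0.003], [-0.003, 0.003, -1.0]]
contact_force: [-0.0, -0.6, 0.1]
width: 64.1
t: 31.0
tcp_pos: [699.7, -71.2, 139.0]
ee_rot: [[0.0, 1.0, -0.003], [1.0, -0.0, 0.001], [0.001, -0.003, -1.0]]
contact_force: [1.0, 0.3, 0.7]
width: 63.9
t: 31.3
tcp_pos: [698.7, -73.4, 140.0]
ee_rot: [[0.001, 1.0, -0.003], [1.0, -0.001, 0.0], [0.0, -0.003, -1.0]]
contact_force: [-0.3, -0.5, -0.2]
width: 63.8
[698.81271136 -73.86395794 140.59804332] [0.31841665 0.65448396 0.54391836] 63.972843358895986
```

View pics/b15.png

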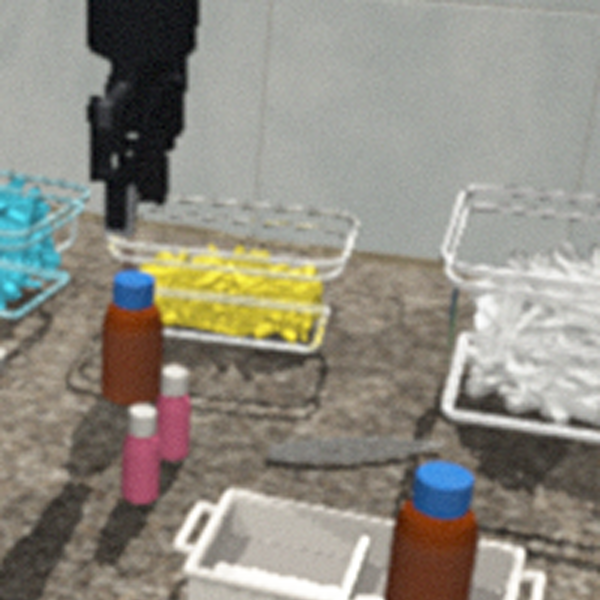

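```bash
python3 -m jog '[[0,0,0.02,0,0,0,0.75],[0,0,0.02,0,0,0,0.75],[0,0,0.01,0,0,0,0.75],[0,0,0,0,0,0,0.75],[0,0,0,0,0,0,0.75]]'
python3 - <<'E'
from h import *
s=manip.capture("scene")
cv2.imwrite("pics/b16.png",crop(s,310,130,430,270,4))
o=manip.get_obs();print(o["tcp_pos"],o["contact_force"],o["width"])
E
```

```text
t: 31.85
tcp_pos: [699.8, -73.6, 92.2]
ee_rot: [[0.001, 1.0, 0.0], [1.0, -0.001, 0.0], [0.0, 0.0, -1.0]]
contact_force: [-0.2, -0.6, 0.5]
width: 63.9
[700.34501021 -73.52447299  92.82299254] [ 0.25432654  0.04376042 -0.06157316] 64.14870981203954
```

View pics/b16.png

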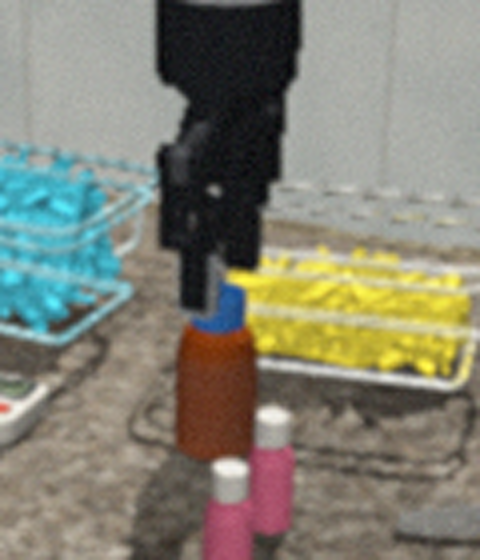

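```bash
python3 -m jog '[[0,-0.0005,0.02,0,0,0,0.75],[0,0,0.02,0,0,0,0.75],[0,0,0.01,0,0,0,0.75],[0,0,0,0,0,0,0.65],[0,0,0,0,0,0,0.5],[0,0,0,0,0,0,0.3],[0,0,0,0,0,0,0.3],[0,0,0,0,0,0,0.3]]' 35
python3 -m jog '[[0,0,0,0,0,0,0.3],[0,0,0,0,0,0,0.3]]'; python3 w.py 1
python3 -m jog '[[0,0,-0.01,0,0,0,0.3],[0,0,-0.025,0,0,0,0.3],[0,0,-0.03,0,0,0,0.3],[0,0,-0.025,0,0,0,0.3],[0,0,0,0,0,0,0.3],[0,0,0,0,0,0,0.3],[0,0,0,0,0,0,0.3]]';python3 w.py 12
```

```text
t: 32.7
tcp_pos: [699.8, -73.0, 42.5]
ee_rot: [[0.0, 1.0, 0.001], [1.0, -0.0, -0.0], [-0.0, 0.001, -1.0]]
contact_force: [0.1, 0.1, 1.7]
width: 47.1
t: 32.9
tcp_pos: [699.8, -72.9, 42.4]
ee_rot: [[-0.0, 1.0, 0.001], [1.0, 0.0, -0.0], [-0.0, 0.001, -1.0]]
contact_force: [-0.2, -0.3, 2.8]
width: 46.8
[-0.4   0.2   3.33] [0. 0. 0.] [-3.000e-02 -6.192e+01  2.689e+01 -2.000e-01  1.000e-02  0.000e+00] [699.8 -72.9  42.4] 46.791584504772054
t: 33.65
tcp_pos: [698.5, -72.7, 130.2]
ee_rot: [[0.0, 1.0, -0.002], [1.0, -0.0, 0.001], [0.001, -0.002, -1.0]]
contact_force: [-0.9, -0.3, -1.2]
width: 46.2
[-0.16  0.12 -0.94] [0.55 0.6  0.58] [ 0.000e+00 -6.371e+01  2.984e+01  1.000e-02  0.000e+00  0.000e+00] [699.5 -72.9 131.7] 46.80254043708322
```

```bash
python3 -m jog '[[0,0,-0.02,0,0,0,0.3],[-0.0246,-0.0287,0,0,0,0,0.3],[-0.0246,-0.0287,0,0,0,0,0.3],[-0.0246,-0.0287,0,0,0,0,0.3],[-0.0246,-0.0287,0,0,0,0,0.3],[-0.0246,-0.0287,0,0,0,0,0.3],[-0.0246,-0.0287,0,0,0,0,0.3],[-0.0244,-0.0288,0,0,0,0,0.3]]'
python3 -m jog '[[0,0,0,0,0,0,0.3],[0,0,0.03,0,0,0,0.3],[0,0,0.01,0,0,0,0.3],[0,0,0,0,0,0,0.3],[0,0,0,0,0,0,0.3]]'
python3 - <<'E'
from h import *
s=manip.capture("scene");t=manip.capture("top")
cv2.imwrite("pics/b17.png",crop(s,360,170,520,350,3))
cv2.imwrite("pics/a17.png",crop(t,380,200,510,310,4))
o=manip.get_obs();print(o["tcp_pos"],o["contact_force"],o["width"])
E
```

```text
t: 35.05
tcp_pos: [497.3, -245.8, 152.1]
ee_rot: [[-0.0, 1.0, 0.001], [1.0, 0.0, -0.0], [-0.0, 0.001, -1.0]]
contact_force: [0.1, -1.4, -0.8]
width: 46.6
t: 35.55
tcp_pos: [498.9, -244.4, 111.9]
ee_rot: [[-0.001, 1.0, -0.0], [1.0, 0.001, 0.0], [0.0, -0.0, -1.0]]
contact_force: [0.9, 1.1, -0.5]
width: 47.0
[ 499.37277239 -244.85278877  112.60512353] [ 0.14096167  0.27967049 -1.10289513] 46.69027984596808
```

View pics/b17.png

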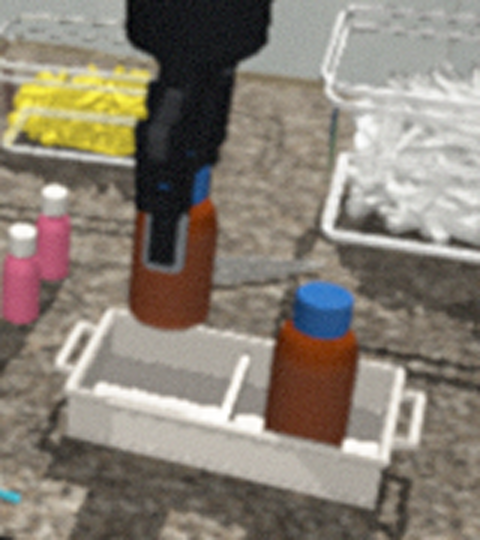

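View pics/a17.png

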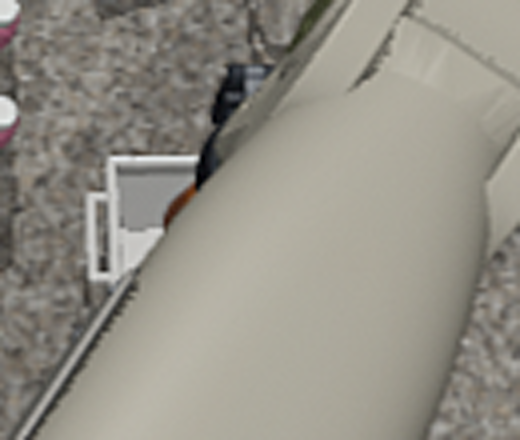

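C stands upright in the far bay. The held bottle is over the near bay, so I'll lower it.

```bash
python3 -m jog '[[0,0,0.02,0,0,0,0.3],[0,0,0.02,0,0,0,0.3],[0,0,0.013,0,0,0,0.3],[0,0,0.007,0,0,0,0.3],[0,0,0,0,0,0,0.3],[0,0,0,0,0,0,0.3]]';python3 w.py 2
python3 -m jog '[[0,0,0.003,0,0,0,0.3],[0,0,0.001,0,0,0,0.3],[0,0,0,0,0,0,0.3],[0,0,0,0,0,0,0.3]]';python3 w.py 2
```

```text
t: 36.25
tcp_pos: [498.9, -245.1, 52.3]
ee_rot: [[-0.0, 1.0, 0.001], [1.0, 0.0, -0.0], [-0.0, 0.001, -1.0]]
contact_force: [-0.1, -0.8, 0.1]
width: 46.8
[-0.24 -0.4  -0.71] [0.21 0.19 0.5 ] [ 2.000e-02 -4.832e+01  2.563e+01  2.000e-02  0.000e+00  0.000e+00] [ 499.1 -245.3   52.6] 47.0369563446239
t: 36.75
tcp_pos: [498.4, -244.9, 47.7]
ee_rot: [[0.0, 1.0, 0.0], [1.0, -0.0, 0.0], [0.0, 0.0, -1.0]]
contact_force: [1.0, 0.0, -1.6]
width: 47.0
[ 0.94  1.06 -1.27] [0.13 0.31 0.35] [ 0.000e+00 -4.877e+01  2.569e+01  1.000e-02  0.000e+00  0.000e+00] [ 498.5 -244.9   47.7] 46.89902824763078
```

```bash
python3 -m jog '[[0,0,0.001,0,0,0,0.3],[0,0,0.001,0,0,0,0.3],[0,0,0,0,0,0,0.3]]';python3 w.py 2
```

```text
t: 37.15
tcp_pos: [498.6, -245.0, 46.3]
ee_rot: [[0.0, 1.0, 0.0], [1.0, -0.0, -0.0], [-0.0, 0.0, -1.0]]
contact_force: [-1.8, 1.1, 3.6]
width: 47.0
[-1.33  0.55  5.06] [0.8  0.1  0.52] [-1.300e-01 -4.577e+01  2.469e+01 -8.400e-01  7.000e-02 -1.000e-02] [ 498.6 -245.    46.3] 46.925644781373485
```

```bash
python3 -m jog '[[0,0,0,0,0,0,0.55],[0,0,0,0,0,0,0.7],[0,0,0,0,0,0,0.75],[0,0,-0.015,0,0,0,0.75],[0,0,-0.03,0,0,0,0.75],[0,0,-0.04,0,0,0,0.75],[0,0,-0.04,0,0,0,0.75],[0,0,-0.01,0,0,0,0.75]]'
python3 -m jog '[[0.04,-0.005,0,0,0,0,0.75],[0.04,-0.005,0,0,0,0,0.75],[0.04,-0.005,0,0,0,0,0.75],[0.04,-0.005,0,0,0,0,0.75],[0.04,-0.005,0,0,0,0,0.75],[0.04,-0.005,0,0,0,0,0.75],[0,0,0,0,0,0,0.75],[0,0,0,0,0,0,0.75]]'
python3 - <<'E'
from h import *
s=manip.capture("scene");t=manip.capture("top")
cv2.imwrite("pics/s_end.png",s["img"][:,:,::-1]);cv2.imwrite("pics/t_end.png",crop(t,120,150,520,340,2))
o=manip.get_obs();print(o["t"],o["tcp_pos"],o["contact_force"],o["width"])
E
```

```text
t: 38.05
tcp_pos: [500.6, -246.3, 185.4]
ee_rot: [[0.0, 1.0, 0.006], [1.0, 0.0, -0.004], [-0.004, 0.006, -1.0]]
contact_force: [1.4, 0.4, -0.9]
width: 63.7
t: 38.85
tcp_pos: [468.2, -4.2, 180.2]
ee_rot: [[-0.002, 1.0, -0.0], [1.0, 0.002, -0.0], [-0.0, -0.0, -1.0]]
contact_force: [-0.7, -0.5, -0.3]
width: 63.7
38.95 [468.65595565  -5.5774072  180.38187197] [ 1.21514919  0.05835396 -1.33081466] 63.72344099439846
```

View pics/s_end.png

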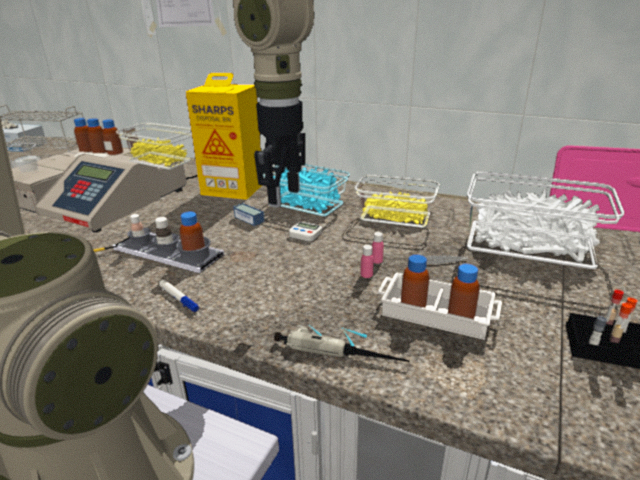

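View pics/t_end.png

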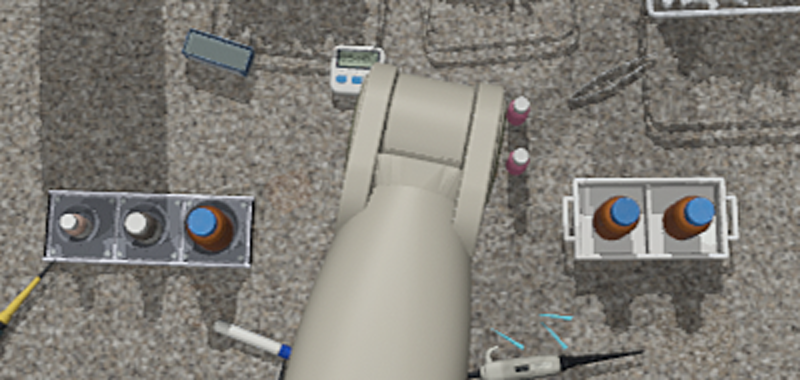

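All five stand upright where they belong: the rack items at scene px (137,230), (162,230) and (191,232), the empties in separate bays at (415,280) and (463,290). The arm is clear of everything, so I'm handing in.

```bash
python3 -m jog '[[0,0,0,0,0,0,0.75],[0,0,0,0,0,0,0.75]]'; python3 -c "
from station import manip
print(manip.job_done(), manip.get_obs()['t'])"
```

```text
t: 39.15
tcp_pos: [468.6, -6.0, 180.5]
ee_rot: [[0.002, 1.0, -0.0], [1.0, -0.002, 0.0], [0.0, -0.0, -1.0]]
contact_force: [0.4, -0.6, -0.3]
width: 64.0
the job is handed in; nothing more can be done
the job is handed in; nothing more can be done
```

The rack is set up and the job is handed in, about 39 s into the 102 s allowed.

**Which bottle was full:** The left brown bottle pulled about 2.2 N when lifted, against about 1.0 N and 0.9 N for the other two. I took it as full and placed it before lifting the others, whose readings then agreed. Its 2.2 N is a little under the roughly 2.5 N that 0.26 kg should give, but within the sensor noise and far from the 0.9 N of an empty one.

**What went where:** The full bottle went into the wide holder, the dark vial into the medium one, and the pale pinkish labelled dropper bottle into the narrow one. After that, the two empties went into the tray, one in each bay. The two solid pink look-alikes were left alone.

**Final checks:**
- **Setting down:** Each item was lowered until the wrist force showed contact (5–8 N) at the height expected for its floor, then released.
- **Last pictures:** Both cameras showed all five upright in place, nothing knocked over, and the arm clear.
- **What disagreed:** The scene camera put points a few millimetres off from the top camera. The full bottle also touched the bore wall lightly (about 2 N) on the way in, so I shifted it 2 mm before seating it.

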